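Seat the bayonet collar of an oil strainer

TASK

Swing the hinged hood of the oil strainer gently over onto its open stop and leave it there. Then turn the knurled collar underneath (clockwise, seen from above, is the short way) until its hidden keyway drops over the cross pin, and push it straight down against its spring until it is fully home; finish while still holding it pushed home with the fingers, not letting go. Leave the other parts on the table where they are.

Things in the scene. Friction and masses are not known exactly. Their poses are not given: they have to be found in the camera images.
- post (a point): Centre of the top (107 mm up) of the fixed spigot, 35 mm diameter, inside the collar and on its axis. It stands on the oil strainer: a grey cast block 120 x 124 mm, 58 mm high, on a 170 x 190 mm foot fixed to the table. Housing axes: z up, x along the hood's hinge line and handle bar, +y from handle side to hinge side.
- pin (a point): Centre of the top face (85 mm up) of the cross pin through the spigot: 46 mm long along housing x, 7 mm wide, 8 mm thick, hidden under or in the collar. Axes as the housing.
- cover_hinge (a point): Middle of the hood's hinge line, 67 mm up, 66 mm from the collar's axis towards housing +y; axes as the housing. The hood is a bent aluminium sheet 84 mm wide, open at both sides: a roof (157 mm up when shut) over the collar, and a wall down to the hinge.
- cover_bar (a point): Middle of the hood's handle: a level round bar 10 mm thick, along the hinge line, between two rods (64 mm clear between them), 49 mm clear of the hood's edge, 188 mm from the hinge line, 154 mm up when the hood is shut. It can be pinched from above, fingers closing across it, and turns freely between the fingers as the hood swings.
- cover (a joint): Opening angle of the hood: 0 shut (roof level above the collar), 1.9 rad lying back on its stop; it starts between 0 and 0.3. Opening lifts the bar up and over towards housing +y (turning about housing -x). The hinge is stiff: the hood stays where it is left and takes 1 to 4 N at the bar.
- collar_grip (a point): Point to grip on the axis of the loose knurled steel collar: 58 mm diameter, 58 mm high, 0.17 to 0.35 kg, flat closed top 12 mm above this point, open rim 46 mm below it. z is its axis, up. It starts resting on the pin, this point 131 mm up. Let down over the pin it drops 10 mm onto a sprung seat (121 mm up); pushed 6 mm further it is fully home (115 mm up).
- collar_rim (a point): Centre of the collar's open lower rim: 85 mm up on the pin, 75 mm dropped on the seat, 69 mm fully home. Two opposite keyways in the bore, unseen from outside, take the pin's ends: the collar must turn 0.4 to 1.3 rad clockwise seen from above to meet the pin, and then fits within about 0.15 rad either way. Held by the fingers, it must be let or pushed down to drop.
- seat (a joint): How far the sprung seat ring under the collar is pushed in: 0 at rest, 0.006 m at its bottom stop (collar fully home). It pushes back with about 5 N at the top and 10 N at the bottom, and lifts the collar again if that is let go.
- piston_mid (a point): Bystander: centre of an aluminium piston, 84 mm diameter, 62 mm high, standing on the table.
- shaft_mid (a point): Bystander: centre of a steel shaft with a 50 mm square flange at each end, 217 mm long, lying on the table along its own x axis.
- race_mid (a point): Bystander: centre of a steel bearing ring, 72 mm outside diameter, 18 mm high, lying flat on the table.

How it is judged:
By the outcome, as a careful person would: the job done as asked, in the order asked, and still so for the second after the job is handed in, while the arm keeps its last pose, push and grip.
It also fails if it takes over 59 s, if anything falls off the work surface, if the arm or the gripper's body presses on something with over 40 N, if the wrist force passes 120 N, or if a joint passes its speed limit or range.

ROBOT

A 7-joint arm with a two-finger parallel gripper is mounted at the origin on the work surface. World frame = base frame: x ahead of the robot, y to its left, z up, the work surface at z = 0. Lengths are in m, angles in rad, forces in N, time in s.
With the tool pointing down it reaches from about 0.4 to 0.85 m from the base axis. Payload 10.4 kg.
Tool frame: the origin (TCP) lies where the fingers leave the gripper's body, on its centre line; the fingertips stand 73 mm ahead of it and the grasp point (between the pads) lies 54 mm ahead of it; z points along the fingers, y is the line along which they close (so a half turn about z gives the same grasp; the last joint's range is limited). The gripper opens to 85 mm and grips with 20 to 120 N. Pads are 22 mm wide; open, the fingers measure 114 mm over their backs; the gripper's body (76 mm by 85 mm) begins 54 mm behind the grasp point. The pads swing forward as they close: fully open they stand 13 mm farther back than shut.
Start: joints at [1.125, 0.332, -0.065, 1.46, 0.022, 1.35, -0.088], TCP at [0.256, -0.57, 0.304] pointing down, gripper open.
Joint ranges: [-2.6, 2.6], [-0.5, 2.12], [-1.47, 1.34], [0.16, 2.42], [-1.27, 4.41], [0.06, 2.06], [-2.6, 2.6]. Speed limits (rad/s): [2.22, 2.22, 2.79, 2.79, 3.14, 3.14, 3.14].

INTERFACE

Orientations are given as a unit quaternion [x, y, z, w].
In Python, from workcell import manip, camera gives the robot as it stands. The module is installed in compiled form; this text tells all that it offers.
- The arm moves only by the shell command python3 -m creep 'ROWS' [OPENING] [FORCE]. ROWS is JSON, a list of rows, each a list of 2 entries, a list of its own where there are three numbers: the shift along the tool's x, y, z in mm, then the turn about the tool's z in rad. In form: [[[tx, ty, tz], twist], ...]. A call has 1 to 5 rows; each row is the pose to reach, as a shift and turn from the pose commanded when the call began, along the tool's axes at that moment; what a row does not reach only later rows make up. A row lasts 1/12 s, in which the tool goes at most 41.7 mm and 7.16 degrees, less where a joint would pass 70% of its speed; a pose out of reach is approached as far as the arm can. A call with a gripper value outside its range is refused whole. OPENING is the opening, from 0 (shut) to 1 (fully open), set as the call begins (- or left out, the last holds). The fingers move at their own pace and stop on an object; FORCE is the grip in N (left out, the last holds). Time passes only in rows, so rows that repeat a pose let the fingers close. It gives the time, the measured TCP pose, the force, the opening and the grip force at its end, in the units of the state.
- manip.get_obs(): the state, without advancing time (a new reading comes with each control period).
- camera(name): name is "scene" or "top" or "wrist"; returns a dict with "pixels" (384x512x3 uint8, red, green, blue), "z_map" (384x512 float32, m along the optical axis (not along the pixel's ray), 0 where there is no reading), "fx", "fy", "cx", "cy" (pixels), "extrinsics" (4x4, takes a point from world to camera coordinates). Camera axes: x right, y down, z forward; pixel columns grow to the right and rows downward; lengths in m; the calibration is good to about 2 mm. The wrist camera is an equidistant fisheye: a pixel r from the principal point sees the ray r / f radians off the axis. A picture is of the moment at which its call begins.
- manip.hand_in(): hands the job in; it is judged then, once.
The state is a dict: "clock": time; "joint_pos": joint angles; "joint_velocities": joint speeds; "tau": joint torques, N m; "position": TCP position; "ee_rot": TCP orientation; "ft_force": force on the tool from outside, world axes, zero at the start; "torque": the same for the moment, N m; "grip_width": opening from 0.0 (shut) to 1.0 (fully open); "grasp_force": force on a finger pad.
Only numpy, scipy, OpenCV 4.12 (cv2) and the standard library are available. Lean on these libraries where they do the work, as an engineer would, in place of code of your own. Each camera call takes 0.05 s, during which the arm holds its last target. There are 200 camera calls.

## Working session

There is one attempt and no reset: what is moved stays moved. The work goes in short steps, Python scripts to look and compute and a shell command to move; the robot and the scene stay as the last step left them, time stands still between calls to the robot, and variables do not carry over. Pictures are saved under pics/ and viewed, at most 10 in all, crops included, and the job is handed in when it is done.

```bash
mkdir -p pics; python3 - <<'E'
from workcell import manip,camera
import cv2,numpy as np
o=manip.get_obs();print({k:np.round(v,3).tolist() for k,v in o.items()})
ims=[]
for n in("scene","top"):
    c=camera(n);np.savez(f"{n}0.npz",**c)
    print(n,c["fx"],c["cx"],c["cy"],np.round(c["extrinsics"],3).tolist())
    cv2.imwrite(f"pics/{n}0.png",cv2.cvtColor(c["pixels"],cv2.COLOR_RGB2BGR))
E
```

```text
{'clock': 0.0, 'joint_pos': [1.125, 0.333, -0.065, 1.461, 0.022, 1.35, -0.089], 'joint_velocities': [0.001, -0.001, 0.001, -0.001, -0.001, -0.0, -0.0], 'tau': [-0.001, -62.544, 0.048, -39.161, 0.016, 0.01, -0.0], 'position': [0.256, -0.57, 0.303], 'ee_rot': [0.978, 0.21, -0.0, -0.001], 'ft_force': [0.137, -0.274, -0.337], 'torque': [0.011, 0.008, 0.014], 'grasp_force': 0.0, 'grip_width': 1.002}
scene 389.0918558787642 257.00750783154206 191.76951124077988 [[0.58, 0.814, 0.014, -0.352], [0.591, -0.409, -0.696, -0.253], [-0.561, 0.412, -0.718, 1.618], [0.0, 0.0, 0.0, 1.0]]
top 471.54919385959255 251.77308678866052 196.9902201737558 [[0.089, -0.996, 0.002, -0.049], [-0.974, -0.087, -0.211, 0.598], [0.21, 0.017, -0.978, 1.279], [0.0, 0.0, 0.0, 1.0]]
```

View pics/scene0.png

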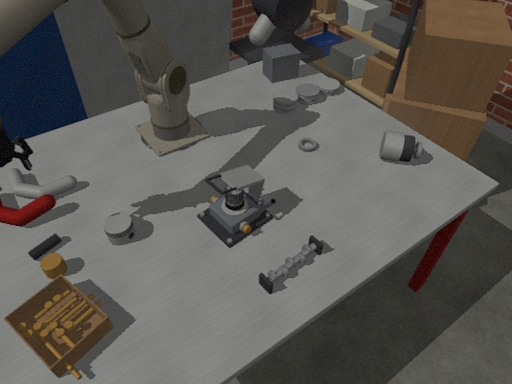

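View pics/top0.png

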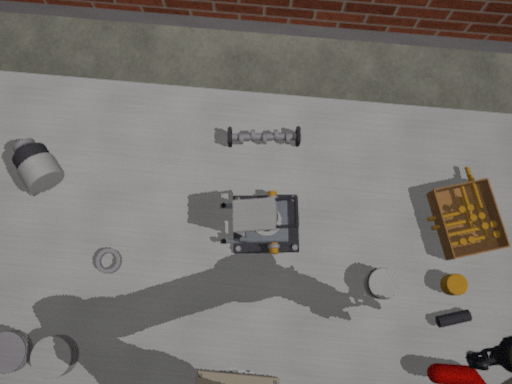

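```bash
cat > h.py <<'E'
import numpy as np,cv2
def load(n): return dict(np.load(n))
def pts(c):
    v,u=np.mgrid[0:384,0:512]; z=c["z_map"]
    p=np.stack([(u-c["cx"])/c["fx"]*z,(v-c["cy"])/c["fy"]*z,z],-1)
    E=c["extrinsics"]; return (p-E[:3,3])@E[:3,:3]
def ray(c,u,v,h):
    E=c["extrinsics"];o=-E[:3,:3].T@E[:3,3]
    d=E[:3,:3].T@np.array([(u-c["cx"])/c["fx"],(v-c["cy"])/c["fy"],1]); return o+d*(h-o[2])/d[2]
E
python3 - <<'E'
from h import *
a=load("top0.npz")["pixels"][180:265,205:315];b=load("scene0.npz")["pixels"][160:250,185:295]
f=lambda i:cv2.resize(i,None,fx=3.6,fy=6*.6,interpolation=cv2.INTER_CUBIC)
A,B=f(a),f(b);h=max(A.shape[0],B.shape[0]);A=cv2.copyMakeBorder(A,0,h-A.shape[0],0,0,0)
cv2.imwrite("pics/crop1.png",cv2.cvtColor(np.hstack([A,B]),cv2.COLOR_RGB2BGR))
P=pts(load("top0.npz"))
for r in range(190,258,6): print(r,[f"{int(1000*z)}" for z in P[r,218:304:4,2]])
E
```

```text
190 ['1', '-3', '-1', '0', '-3', '3', '-1', '0', '-1', '-2', '-1', '-5', '-2', '48', '44', '-5', '0', '-4', '3', '-1', '0', '0']
196 ['0', '0', '1', '-1', '10', '7', '12', '11', '12', '11', '18', '10', '36', '47', '181', '11', '7', '8', '194', '196', '0', '-2']
202 ['3', '42', '-4', '-5', '151', '156', '162', '163', '168', '165', '170', '174', '176', '179', '185', '59', '54', '58', '10', '195', '-6', '0']
208 ['0', '-6', '0', '0', '152', '158', '160', '160', '169', '166', '168', '173', '177', '178', '184', '55', '52', '57', '9', '192', '-6', '0']
214 ['0', '1', '4', '-3', '152', '158', '162', '158', '166', '168', '173', '175', '178', '181', '182', '59', '59', '56', '10', '196', '0', '-3']
220 ['6', '-3', '4', '0', '157', '158', '161', '164', '166', '170', '172', '175', '176', '178', '179', '1376', '57', '54', '9', '12', '194', '2']
226 ['1', '1', '-2', '-1', '155', '156', '158', '163', '167', '168', '170', '173', '178', '183', '186', '190', '187', '192', '189', '196', '2', '-4']
232 ['-3', '0', '1', '0', '6', '108', '69', '53', '55', '55', '62', '59', '62', '62', '59', '55', '54', '59', '10', '9', '2', '-1']
238 ['-3', '37', '0', '0', '33', '36', '71', '74', '56', '52', '56', '55', '54', '58', '56', '61', '58', '58', '10', '11', '1', '1']
244 ['1', '0', '-3', '-1', '10', '8', '12', '16', '12', '12', '14', '11', '12', '47', '48', '44', '7', '10', '16', '16', '12', '-1']
250 ['5', '0', '-1', '-1', '6', '16', '10', '10', '10', '14', '11', '9', '15', '37', '44', '7', '6', '11', '10', '13', '10', '-3']
256 ['-2', '0', '-3', '6', '-1', '1', '0', '-4', '-4', '0', '-3', '0', '0', '0', '-4', '2', '-1', '-1', '-5', '-1', '1', '0']
```

View pics/crop1.png

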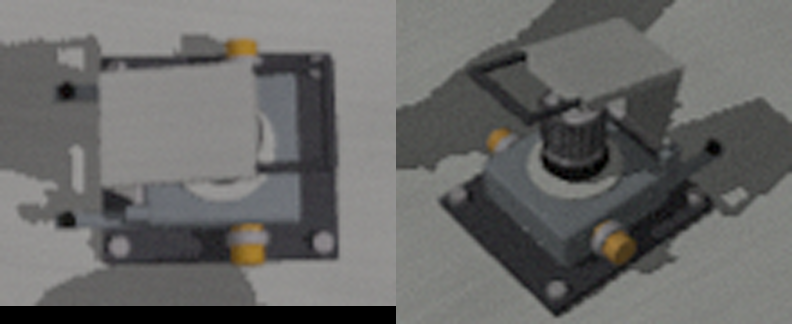

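```bash
cat >> h.py <<'E'
from scipy.spatial.transform import Rotation as R
E
python3 - <<'E'
from h import *
c=load("top0.npz");P=pts(c);s=load("scene0.npz");Q=pts(s)
f=lambda v:np.round(v,3).tolist()
reg=np.zeros((384,512),bool);reg[180:262,215:310]=1
# foot: everything at ~10mm or block, dark
m=(reg&(P[...,2]>.006)&(P[...,2]<.07))
# foot corners via minAreaRect of points at ~10mm
q=P[reg&(P[...,2]>.005)&(P[...,2]<.02)&(c["pixels"].sum(-1)<200)];print(len(q))
r=cv2.minAreaRect((q[:,:2]*1000).astype(np.float32));print("foot",r)
b=reg&(P[...,2]>.187)&(np.arange(512)>284)[None]
q=P[b];print("bar+rod",len(q),f(q.mean(0)))
v,u=np.nonzero(b)
q2=q[u>=292];print(f(q2[:,:].mean(0)),f(q2.min(0)),f(q2.max(0)))
l=np.polyfit(q2[:,0],q2[:,1],1);print("slope",l)
# block top
q=P[reg&(abs(P[...,2]-.057)<.005)];r=cv2.minAreaRect((q[:,:2]*1000).astype(np.float32));print("block",r,len(q))
# roof
q=P[reg&(P[...,2]>.145)&(np.arange(512)<277)[None]];r=cv2.minAreaRect((q[:,:2]*1000).astype(np.float32));print("roof",r)
A=np.c_[q[:,:2],np.ones(len(q))];n=np.linalg.lstsq(A,q[:,2],rcond=None)[0];print("plane",n,"yaw",np.arctan2(-n[0],-n[1]),"tilt",np.arctan(np.hypot(n[0],n[1])))
# scene
rg=np.zeros((384,512),bool);rg[160:250,185:295]=1
w=Q[rg&(Q[...,2]>.08)&(Q[...,2]<.125)];print(len(w))
for k in range(80,141,5):
    vv,uu=np.nonzero(rg&(abs(Q[...,2]-k/1000)<.0025)&(abs(np.arange(512)-236)<14)[None])
    g=Q[vv,uu]; print(k,len(g),f(g.mean(0)) if len(g) else 0)
E
```

```text
776
foot ((537.239990234375, -40.942222595214844), (167.63909912109375, 185.9403533935547), 6.322714805603027)
bar+rod 181 [0.536, -0.105, 0.241]
[0.538, -0.109, 0.23] [0.318, -0.121, 0.188] [0.585, -0.019, 1.376]
slope [-0.2649495   0.03316561]
block ((541.9012451171875, -42.85200500488281), (130.52664184570312, 144.59022521972656), 87.30074310302734) 692
roof ((448.4422607421875, -15.962013244628906), (259.482421875, 115.33184814453125), 5.812507152557373)
plane [-3.08255658 -0.47235655  1.81974024] yaw 1.4187437601378086 tilt 1.2604919580952048
267
80 3 [0.545, -0.034, 0.078]
85 15 [0.548, -0.037, 0.086]
90 15 [0.561, -0.051, 0.09]
95 18 [0.559, -0.052, 0.096]
100 15 [0.56, -0.052, 0.101]
105 20 [0.559, -0.054, 0.105]
110 13 [0.559, -0.053, 0.109]
115 21 [0.564, -0.05, 0.115]
120 24 [0.557, -0.056, 0.12]
125 17 [0.56, -0.052, 0.125]
130 22 [0.561, -0.052, 0.13]
135 23 [0.559, -0.051, 0.135]
140 54 [0.549, -0.051, 0.14]
```

```bash
cat >> h.py <<'E'
def go(t,yaw):
    from workcell import manip
    o=manip.get_obs();r=R.from_quat(o["ee_rot"]);x=r.as_matrix()[:,0];cur=np.arctan2(x[1],x[0])
    tw=(cur-yaw+np.pi/2)%np.pi-np.pi/2
    print("t",round(o["clock"],2),"pos",np.round(o["position"],4),"F",np.round(o["ft_force"],1),"w",round(o["grip_width"],3),"yaw",round(cur,3),"shift mm",np.round(r.inv().apply(np.array(t)-o["position"])*1000,1),"twist",round(tw,3),"j7",round(o["joint_pos"][6],2))
E
python3 - <<'E'
from h import *
c=load("top0.npz");P=pts(c);f=lambda v:np.round(v,4).tolist()
b=(P[...,2]>.18)&(P[...,2]<.21);b[:190]=0;b[232:]=0;b[:,:288]=0;b[:,302:]=0
v,u=np.nonzero(b);print(sorted(set(zip(v.tolist(),u.tolist())))[:0])
for col in range(288,302): 
    k=u==col
    if k.any(): print(col,k.sum(),v[k].min(),v[k].max(),f(np.median(P[v[k],u[k]],0)))
th=.11;B=np.array([.544,-.112,.195])
go([*B[:2],.335],th)
E
```

```text
[]
288 7 196 226 [0.5765, -0.0915, 0.1911]
289 6 196 226 [0.5448, -0.0961, 0.1931]
290 6 196 226 [0.5455, -0.0987, 0.1921]
291 6 196 226 [0.5453, -0.1011, 0.1937]
292 6 196 226 [0.5453, -0.1036, 0.1959]
293 6 196 226 [0.5455, -0.1062, 0.1908]
294 25 196 226 [0.5536, -0.1082, 0.1957]
295 31 196 226 [0.545, -0.1109, 0.198]
296 31 196 226 [0.5456, -0.1136, 0.1986]
297 30 197 226 [0.5444, -0.1162, 0.1968]
298 7 219 225 [0.5173, -0.1207, 0.1959]
t 0.1 pos [ 0.2564 -0.5697  0.3032] F [-0.3  0.6 -0.2] w 0.996 yaw 0.423 shift mm [ 450.1 -299.4  -31.4] twist 0.313 j7 -0.09
```

```bash
python3 -m creep '[[[30,-20,-6],0],[[60,-40,-11],0],[[90,-60,-11],0],[[120,-80,-11],0],[[150,-100,-11],0]]' 1 40
python3 -m creep '[[[30,-20,-2],0],[[60,-40,-4],0],[[90,-60,-6],0],[[120,-80,-8],0],[[150,-100,-10],0]]'
python3 -m creep '[[[30,-20,-2],0],[[60,-40,-4],0],[[90,-60,-6],0],[[120,-80,-8],0],[[150,-99,-10],0]]'
python3 -m creep '[[[0,0,0],0.1],[[0,0,0],0.21],[[0,0,0],0.313],[[0,0,0],0.313]]'
python3 - <<'E'
from h import *
from workcell import camera
c=camera("wrist");np.savez("w1.npz",**c);print(c["fx"],c["cx"],c["cy"],np.round(c["extrinsics"],3).tolist())
cv2.imwrite("pics/w1.png",cv2.cvtColor(c["pixels"],cv2.COLOR_RGB2BGR))
go([.545,-.1125,.335],.11)
E
```

```text
clock: 0.52
position: [0.3527, -0.4156, 0.3147]
ee_rot: [0.978, 0.21, -0.0, -0.0]
ft_force: [0.7, 0.7, 0.1]
grip_width: 1.001
grasp_force: 0.0
clock: 0.93
position: [0.4484, -0.2628, 0.3249]
ee_rot: [0.978, 0.21, -0.0, 0.0]
ft_force: [0.6, 0.3, -0.9]
grip_width: 1.005
grasp_force: 0.0
clock: 1.35
position: [0.5446, -0.1109, 0.3349]
ee_rot: [0.978, 0.21, -0.0, 0.0]
ft_force: [-0.2, -0.2, 0.2]
grip_width: 0.997
grasp_force: 0.0
clock: 1.68
position: [0.5441, -0.1125, 0.3345]
ee_rot: [0.999, 0.053, -0.0, -0.0]
ft_force: [-0.5, 0.2, -0.7]
grip_width: 0.996
grasp_force: 0.0
297.3186396354542 250.56030157584084 189.00732679734767 [[0.105, -0.994, 0.001, -0.169], [-0.953, -0.101, 0.286, 0.462], [-0.284, -0.031, -0.958, 0.559], [0.0, 0.0, 0.0, 1.0]]
t 1.73 pos [ 0.5441 -0.1126  0.3346] F [-1.4  0.3 -0.4] w 1.003 yaw 0.112 shift mm [ 0.9  0.  -0.4] twist 0.002 j7 -1.4
```

View pics/w1.png

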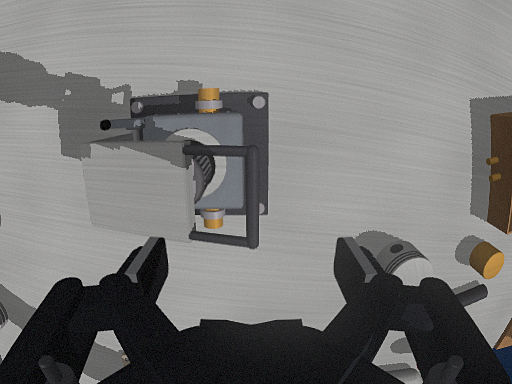

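The wrist view shows the bar at about column 253, rows 150–245, with the rods at rows 150 and 240; the bar lies between the open fingers. I'll cast rays to check it.

```bash
cat >> h.py <<'E'
def fray(c,u,v,h):
    E=c["extrinsics"];o=-E[:3,:3].T@E[:3,3];x,y=u-c["cx"],v-c["cy"];r=np.hypot(x,y);t=r/c["fx"]
    d=E[:3,:3].T@np.array([np.sin(t)*x/r,np.sin(t)*y/r,np.cos(t)]);return o+d*(h-o[2])/d[2]
E
python3 - <<'E'
from h import *
c=load("w1.npz");E=c["extrinsics"]
g=c["pixels"].sum(-1)
for v in(160,180,200,220,235):
    k=np.nonzero(g[v,240:266]<170)[0]+240;u=k.mean();z=np.median(c["z_map"][v,k]); print(v,k.min(),k.max(),z,np.round(fray(c,u,v,.193),4))
for v,u in((150,225),(238,225)):print(np.round(fray(c,u,v,.19),4))
E
```

```text
160 246 247 0.209976 [ 0.5754 -0.1057  0.193 ]
180 245 247 0.21467473 [ 0.5605 -0.1068  0.193 ]
200 246 248 0.21816404 [ 0.5451 -0.1091  0.193 ]
220 246 258 0.22329813 [ 0.5292 -0.1133  0.193 ]
235 247 258 0.22675966 [ 0.5166 -0.1152  0.193 ]
[ 0.5806 -0.0893  0.19  ]
[ 0.5102 -0.095   0.19  ]
```

```bash

python3 -m creep '[[[1,0,25],0],[[1,0,50],0],[[1,0,70],0],[[1,0,82],0],[[1,0,86],0]]'
python3 -m creep '[[[0,0,0],0],[[0,0,0],0],[[0,0,0],0],[[0,0,0],0],[[0,0,0],0]]' 0 30
python3 -m creep '[[[0,0,0],0],[[0,0,0],0],[[0,0,0],0],[[0,0,0],0],[[0,0,0],0]]'
```

```text
clock: 2.15
position: [0.5443, -0.1127, 0.2468]
ee_rot: [0.998, 0.056, -0.001, -0.0]
ft_force: [-0.5, -0.0, 0.1]
grip_width: 0.997
grasp_force: 0.0
clock: 2.57
position: [0.5455, -0.1126, 0.2498]
ee_rot: [0.998, 0.055, 0.001, 0.0]
ft_force: [0.4, -0.2, -0.3]
grip_width: 0.302
grasp_force: 0.0
clock: 2.98
position: [0.5454, -0.1131, 0.2494]
ee_rot: [0.999, 0.055, 0.0, 0.0]
ft_force: [0.1, -3.2, 4.2]
grip_width: 0.101
grasp_force: 29.5
```

```bash
python3 - <<'E'
import numpy as np
a=.742
for n in range(7):
    b=a+.05*np.arange(1,6); print(round(b[-1]-.481,2),np.round(np.c_[188*(np.cos(b)-np.cos(a)),-188*(np.sin(b)-np.sin(a))],0).astype(int).tolist()); a=b[-1]
E
```

```text
0.51 [[-7, -7], [-13, -13], [-21, -19], [-28, -25], [-36, -30]]
0.76 [[-8, -5], [-16, -9], [-25, -14], [-33, -17], [-42, -21]]
1.01 [[-9, -3], [-18, -5], [-27, -7], [-37, -9], [-46, -9]]
1.26 [[-9, -1], [-19, -1], [-28, 0], [-38, 1], [-47, 2]]
1.51 [[-9, 2], [-18, 4], [-27, 7], [-36, 10], [-45, 14]]
1.76 [[-8, 4], [-17, 9], [-25, 13], [-33, 19], [-40, 24]]
2.01 [[-7, 6], [-14, 12], [-21, 19], [-27, 26], [-33, 34]]
```

```bash

python3 -m creep '[[[0,-7,-7],0],[[0,-13,-13],0],[[0,-21,-19],0],[[0,-28,-25],0],[[0,-36,-30],0]]'
python3 -m creep '[[[0,-8,-5],0],[[0,-16,-9],0],[[0,-25,-14],0],[[0,-33,-17],0],[[0,-42,-21],0]]'
```

```text
clock: 3.4
position: [0.5414, -0.0778, 0.2799]
ee_rot: [0.999, 0.054, 0.001, 0.001]
ft_force: [0.9, -7.4, 7.2]
grip_width: 0.101
grasp_force: 30.2
clock: 3.82
position: [0.5367, -0.035, 0.3004]
ee_rot: [0.999, 0.055, 0.0, 0.0]
ft_force: [1.7, -2.5, 3.6]
grip_width: 0.105
grasp_force: 30.4
```

```bash

python3 -m creep '[[[0,-9,-3],0],[[0,-18,-5],0],[[0,-27,-7],0],[[0,-37,-9],0],[[0,-46,-9],0]]'
python3 -m creep '[[[0,-9,-1],0],[[0,-19,-1],0],[[0,-28,0],0],[[0,-38,1],0],[[0,-47,2],0]]'
python3 -m creep '[[[0,-9,2],0],[[0,-18,4],0],[[0,-27,7],0],[[0,-36,10],0],[[0,-45,14],0]]'
```

```text
clock: 4.23
position: [0.5314, 0.0121, 0.3094]
ee_rot: [0.998, 0.055, 0.0, -0.0]
ft_force: [-2.5, -3.1, 12.6]
grip_width: 0.102
grasp_force: 31.3
clock: 4.65
position: [0.5261, 0.0589, 0.3068]
ee_rot: [0.998, 0.055, -0.0, -0.0]
ft_force: [0.1, -1.4, 1.3]
grip_width: 0.104
grasp_force: 30.1
clock: 5.07
position: [0.5212, 0.1031, 0.2924]
ee_rot: [0.998, 0.055, -0.0, 0.0]
ft_force: [0.3, -0.6, 1.2]
grip_width: 0.105
grasp_force: 30.4
```

```bash

python3 -m creep '[[[0,-8,4],0],[[0,-15,8],0],[[0,-22,12],0],[[0,-28,15],0],[[0,-33,18],0]]'
python3 -m creep '[[[0,-3,3],0],[[0,-6,5],0],[[0,-9,7],0],[[0,-12,10],0],[[0,-15,12],0]]'
```

```text
clock: 5.48
position: [0.5176, 0.1349, 0.2739]
ee_rot: [0.999, 0.055, -0.001, 0.0]
ft_force: [2.0, -4.7, -4.1]
grip_width: 0.101
grasp_force: 29.7
clock: 5.9
position: [0.5161, 0.1495, 0.2623]
ee_rot: [0.999, 0.055, -0.0, 0.0]
ft_force: [0.7, -6.8, -4.4]
grip_width: 0.104
grasp_force: 29.6
```

```bash

python3 -m creep '[[[0,-2,2],0],[[0,-4,4],0],[[0,-6,6],0],[[0,-8,8],0],[[0,-9,9],0]]'
python3 -m creep '[[[0,-1,1],0],[[0,-1,1],0],[[0,-2,2],0],[[0,-2,2],0],[[0,-2,2],0]]'
python3 -m creep '[[[0,-1,1],0],[[0,-1,1],0],[[0,-2,2],0],[[0,-2,2],0],[[0,-2,2],0]]'
```

```text
clock: 6.32
position: [0.5151, 0.1588, 0.2535]
ee_rot: [0.998, 0.055, -0.0, 0.0]
ft_force: [-1.2, -4.9, -3.4]
grip_width: 0.099
grasp_force: 29.6
clock: 6.73
position: [0.5149, 0.1602, 0.2522]
ee_rot: [0.999, 0.055, -0.0, 0.001]
ft_force: [-5.3, -7.7, 0.9]
grip_width: 0.104
grasp_force: 29.9
clock: 7.15
position: [0.515, 0.1605, 0.2519]
ee_rot: [0.999, 0.054, 0.0, 0.002]
ft_force: [-12.1, -15.5, 19.7]
grip_width: 0.102
grasp_force: 31.6
```

```bash

python3 -m creep '[[[0,1,-1],0],[[0,2,-2],0],[[0,2,-2],0]]'
python3 -m creep '[[[0,0,0],0],[[0,0,0],0],[[0,0,0],0],[[0,0,0],0],[[0,0,0],0]]' 1
python3 -m creep '[[[0,0,0],0],[[0,0,-10],0],[[0,0,-40],0],[[0,0,-75],0],[[0,0,-100],0]]'
python3 - <<'E'
from h import *
from workcell import camera
c=camera("wrist");np.savez("w2.npz",**c);t=camera("top");np.savez("t2.npz",**t)
cv2.imwrite("pics/w2.png",cv2.cvtColor(np.hstack([c["pixels"][:,80:430],cv2.resize(t["pixels"][150:290,190:340],None,fx=2.75,fy=2.75)[:384]]),cv2.COLOR_RGB2BGR))
go([.538,-.040,.30],1.68)
E
```

```text
clock: 7.4
position: [0.5149, 0.1601, 0.2522]
ee_rot: [0.999, 0.055, -0.0, 0.0]
ft_force: [-5.0, -8.0, 1.6]
grip_width: 0.099
grasp_force: 29.9
clock: 7.82
position: [0.5151, 0.1613, 0.2521]
ee_rot: [0.998, 0.055, 0.0, -0.0]
ft_force: [-0.4, 0.0, -0.2]
grip_width: 0.806
grasp_force: 0.0
clock: 8.23
position: [0.5151, 0.1611, 0.3553]
ee_rot: [0.998, 0.055, 0.001, -0.0]
ft_force: [0.5, 1.9, -0.1]
grip_width: 1.001
grasp_force: 0.0
t 8.33 pos [0.5162 0.1617 0.3572] F [ 0.1  0.8 -0.9] w 1.0 yaw 0.11 shift mm [ -0.9 203.   57. ] twist -1.57 j7 -1.92
```

View pics/w2.png

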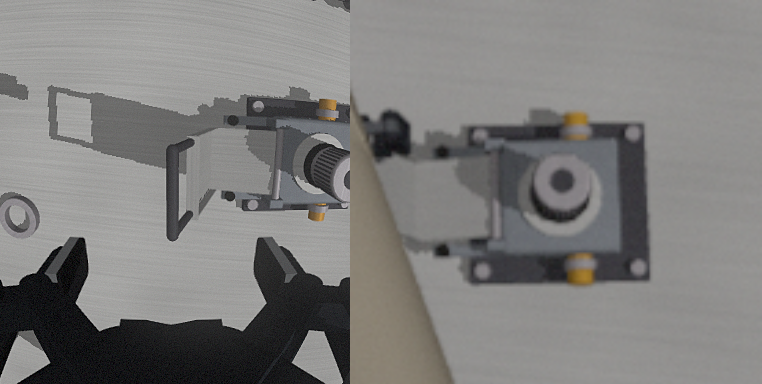

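The hood lies back on its stop with the bar standing up, at wrist px (173+80, 190). The collar top shows clearly in the top view at about px (267, 215).

```bash

python3 - <<'E'
from h import *
c=load("t2.npz");P=pts(c)
m=np.zeros((384,512),np.uint8);s=(slice(190,245),slice(250,290));m[s]=(abs(P[s][...,2]-.143)<.008)
q=P[m>0];print(len(q),"mean",np.round(q.mean(0),4),"circle mm",cv2.minEnclosingCircle((q[:,:2]*1000).astype(np.float32)))
v,u=np.nonzero(m);print("px",u.min(),u.max(),v.min(),v.max(),"ray",np.round(ray(c,(u.min()+u.max())/2,(v.min()+v.max())/2,.143),4))
bar=(P[...,2]>.17)&(P[...,2]<.23);bar[:,:180]=0;bar[:190]=0;bar[245:]=0;print("bar",np.round(np.median(P[bar],0),3))
E
```

```text
362 mean [ 0.5379 -0.0406  0.1419] circle mm ((538.5724487304688, -40.5994873046875), 29.199996948242188)
px 256 277 205 226 ray [ 0.5368 -0.0407  0.143 ]
bar [nan nan nan]
  return _methods._mean(a, axis=axis, dtype=dtype,
  ret = um.true_divide(
```

```bash

python3 -m creep '[[[0,35,0],0],[[0,75,0],0],[[-1,115,0],0],[[-1,155,0],0],[[-1,190,0],0]]'
python3 -m creep '[[[0,13,0],-0.12],[[0,13,0],-0.24],[[0,13,0],-0.36],[[0,13,0],-0.48],[[0,13,0],-0.6]]'
python3 -m creep '[[[0,0,0],-0.12],[[0,0,0],-0.24],[[0,0,0],-0.36],[[0,0,0],-0.48],[[0,0,0],-0.6]]'
python3 -m creep '[[[0,0,0],-0.12],[[0,0,0],-0.24],[[0,0,0],-0.37],[[0,0,0],-0.37]]'
python3 - <<'E'
from h import *
go([.538,-.0405,.18],1.68)
E
```

```text
clock: 8.75
position: [0.5345, -0.0309, 0.352]
ee_rot: [0.999, 0.054, 0.0, 0.0]
ft_force: [-0.4, 0.2, 0.1]
grip_width: 1.001
grasp_force: 0.0
clock: 9.17
position: [0.5361, -0.0411, 0.3518]
ee_rot: [0.937, 0.35, -0.0, -0.0]
ft_force: [-0.1, 0.7, -1.1]
grip_width: 0.998
grasp_force: 0.0
clock: 9.58
position: [0.5361, -0.041, 0.3518]
ee_rot: [0.791, 0.611, -0.0, -0.0]
ft_force: [0.4, 0.2, -0.3]
grip_width: 1.001
grasp_force: 0.0
clock: 9.92
position: [0.5362, -0.041, 0.3518]
ee_rot: [0.665, 0.747, -0.0, -0.0]
ft_force: [-0.2, 0.9, 0.7]
grip_width: 1.003
grasp_force: 0.0
t 9.92 pos [ 0.5362 -0.041   0.3518] F [-0.2  0.9  0.7] w 1.003 yaw 1.686 shift mm [  0.3   1.9 171.8] twist 0.006 j7 0.04
```

```bash

python3 -m creep '[[[0,2,30],0],[[0,2,60],0],[[0,2,90],0],[[0,2,115],0],[[0,2,130],0]]'
python3 -m creep '[[[0,0,10],0],[[0,0,20],0],[[0,0,30],0],[[0,0,38],0],[[0,0,42],0]]'
python3 - <<'E'
from h import *
go([.538,-.0405,.18],1.68)
E
python3 -m creep '[[[0,0,0],0],[[0,0,0],0],[[0,0,0],0],[[0,0,0],0],[[0,0,0],0]]' 0.5 40
python3 -m creep '[[[0,0,0],0],[[0,0,0],0],[[0,0,0],0]]'
```

```text
clock: 10.33
position: [0.537, -0.0409, 0.219]
ee_rot: [0.669, 0.743, -0.001, -0.001]
ft_force: [-1.2, -0.4, -0.9]
grip_width: 1.0
grasp_force: 0.0
clock: 10.75
position: [0.5382, -0.0409, 0.1792]
ee_rot: [0.668, 0.744, -0.0, -0.0]
ft_force: [-0.2, -0.4, 0.4]
grip_width: 0.999
grasp_force: 0.0
t 10.75 pos [ 0.5382 -0.0409  0.1792] F [-0.2 -0.4  0.4] w 0.999 yaw 1.679 shift mm [ 0.4 -0.1 -0.8] twist -0.001 j7 -0.05
clock: 11.17
position: [0.5388, -0.0408, 0.1807]
ee_rot: [0.668, 0.745, 0.0, 0.001]
ft_force: [-0.2, 0.0, 2.6]
grip_width: 0.667
grasp_force: 42.9
clock: 11.42
position: [0.5388, -0.0408, 0.1806]
ee_rot: [0.668, 0.745, 0.0, 0.001]
ft_force: [1.7, 0.9, 6.6]
grip_width: 0.663
grasp_force: 43.1
```

```bash

python3 -m creep '[[[0,0,1],0],[[0,0,1],0.05],[[0,0,1],0.1],[[0,0,1],0.15],[[0,0,1],0.2]]'
python3 -m creep '[[[0,0,0.5],0.05],[[0,0,0.5],0.1],[[0,0,0.5],0.15],[[0,0,0.5],0.2]]'
```

```text
clock: 11.83
position: [0.5389, -0.0413, 0.1802]
ee_rot: [0.739, 0.673, 0.0, 0.001]
ft_force: [-1.3, -2.5, 9.1]
grip_width: 0.667
grasp_force: 43.7
clock: 12.17
position: [0.5377, -0.041, 0.1779]
ee_rot: [0.803, 0.596, -0.001, -0.0]
ft_force: [0.1, 0.6, -3.0]
grip_width: 0.666
grasp_force: 43.4
```

The upward force vanished and the tool dropped 2 mm, so the keyway has met the pin. Next I push down carefully.

```bash

python3 -m creep '[[[0,0,1.5],0],[[0,0,3],0],[[0,0,4.5],0],[[0,0,5],0]]'
python3 - <<'E'
from h import *
go([.538,-.0405,.165],1.68)
E
```

```text
clock: 12.5
position: [0.5379, -0.0409, 0.1728]
ee_rot: [0.802, 0.598, -0.0, -0.0]
ft_force: [0.1, 0.2, -3.6]
grip_width: 0.669
grasp_force: 43.4
t 12.5 pos [ 0.5379 -0.0409  0.1728] F [ 0.1  0.2 -3.6] w 0.669 yaw 1.281 shift mm [ 0.4 -0.   7.8] twist -0.399 j7 -0.43
```

```bash

python3 -m creep '[[[0,0,1],0],[[0,0,2],0],[[0,0,3],0],[[0,0,4],0],[[0,0,5],0]]'
python3 -m creep '[[[0,0,1],0],[[0,0,2],0],[[0,0,3],0],[[0,0,3.5],0],[[0,0,3.5],0]]'
```

```text
clock: 12.92
position: [0.5383, -0.0409, 0.1687]
ee_rot: [0.802, 0.597, -0.0, 0.0]
ft_force: [-3.6, -0.0, 4.0]
grip_width: 0.668
grasp_force: 43.8
clock: 13.33
position: [0.5383, -0.0409, 0.1651]
ee_rot: [0.802, 0.597, -0.0, 0.0]
ft_force: [-4.6, -0.7, 6.1]
grip_width: 0.665
grasp_force: 44.0
```

```bash

python3 -m creep '[[[0,0,0.5],0],[[0,0,1],0],[[0,0,1.5],0],[[0,0,1.5],0],[[0,0,1.5],0]]' - 80
python3 -m creep '[[[0,0,0.5],0],[[0,0,1],0],[[0,0,1],0],[[0,0,1],0]]'
```

```text
clock: 13.75
position: [0.5384, -0.0408, 0.1649]
ee_rot: [0.802, 0.597, -0.0, 0.0]
ft_force: [-9.8, 0.5, 19.0]
grip_width: 0.658
grasp_force: 84.4
clock: 14.08
position: [0.5384, -0.0408, 0.1647]
ee_rot: [0.802, 0.597, -0.0, 0.001]
ft_force: [-15.9, -0.1, 29.7]
grip_width: 0.658
grasp_force: 85.4
```

```bash
python3 - <<'E'
from h import *
from workcell import camera
c=camera("scene");np.savez("s3.npz",**c)
cv2.imwrite("pics/s3.png",cv2.cvtColor(cv2.resize(c["pixels"][110:260,170:310],None,fx=4,fy=4,interpolation=cv2.INTER_CUBIC),cv2.COLOR_RGB2BGR))
go([.538,-.0405,.1646],1.28)
E
```

```text
t 14.13 pos [ 0.5384 -0.0408  0.1648] F [-15.5   0.2  28.2] w 0.659 yaw 1.28 shift mm [ 0.1 -0.4  0.2] twist -0.0 j7 -0.44
```

View pics/s3.png

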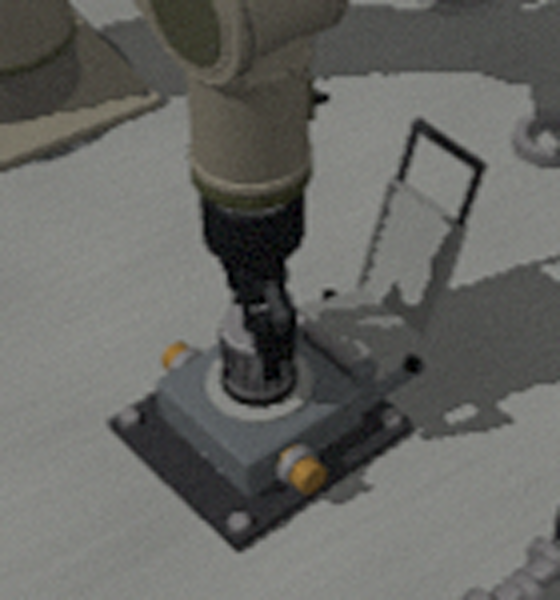

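The crop shows the hood back on its stop, with the bar near (450,145). The collar, near (258,360), is low on the block with the gripper holding it. A depth check of the collar top should read 127 mm.

```bash
python3 - <<'E'
from h import *
c=load("s3.npz");Q=pts(c)
for u in(226,227,228,229,230): print(u,[(v,int(Q[v,u,2]*1000),int(Q[v,u,0]*1000)) for v in range(184,200,1)])
E
```

```text
226 [(184, 0, 390), (185, 0, 396), (186, 0, 399), (187, -1, 403), (188, 0, 409), (189, 123, 518), (190, 126, 524), (191, 125, 527), (192, 125, 531), (193, 123, 533), (194, 121, 535), (195, 121, 538), (196, 115, 537), (197, 110, 537), (198, 104, 535), (199, 102, 537)]
227 [(184, -2, 391), (185, 3, 401), (186, 0, 402), (187, -3, 403), (188, 128, 521), (189, 128, 524), (190, 127, 528), (191, 128, 532), (192, 127, 534), (193, 124, 535), (194, 128, 543), (195, 121, 540), (196, 117, 541), (197, 113, 541), (198, 110, 542), (199, 106, 543)]
228 [(184, 124, 504), (185, 120, 504), (186, 1, 405), (187, 125, 516), (188, 127, 522), (189, 125, 523), (190, 124, 526), (191, 125, 530), (192, 126, 535), (193, 127, 539), (194, 125, 541), (195, 120, 541), (196, 120, 545), (197, 117, 546), (198, 114, 547), (199, 110, 547)]
229 [(184, 131, 512), (185, 122, 508), (186, 126, 515), (187, 126, 519), (188, 126, 522), (189, 126, 526), (190, 125, 529), (191, 124, 532), (192, 125, 537), (193, 127, 541), (194, 128, 546), (195, 125, 547), (196, 127, 553), (197, 119, 549), (198, 118, 552), (199, 111, 550)]
230 [(184, 171, 549), (185, 121, 509), (186, 126, 516), (187, 125, 520), (188, 122, 521), (189, 126, 527), (190, 126, 532), (191, 126, 535), (192, 128, 541), (193, 124, 541), (194, 125, 545), (195, 121, 545), (196, 124, 551), (197, 122, 553), (198, 117, 553), (199, 112, 552)]
```

The collar top reads about 126 mm against 127 expected, so it is fully home and still held down. I'm handing in.

```bash
python3 -c "
from workcell import manip
print(manip.hand_in())"
```

```text
the job is handed in; nothing more can be done
None
```

The job is handed in at about 14 s of the 59 s allowed: the hood is open on its stop, and the collar is keyed over the pin and still held pushed home (top at about 126 mm, 127 expected).

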